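# Level the casting plate with a wedge

## Robot

A 7-joint arm with a two-finger parallel gripper is mounted at the origin on the work surface. World frame = base frame: x ahead of the robot, y to its left, z up, the work surface at z = 0. Lengths are in m, angles in rad, forces in N, time in s.
With the tool pointing down it reaches from about 0.4 to 0.85 m from the base axis. Payload 4.5 kg.
Tool frame: the origin (TCP) lies between the finger pads; the fingertips stand 19 mm ahead of it and the grasp point (between the pads) is the TCP (r.tips_ahead is the distance from the TCP to the fingertips, in m); z points along the fingers, y is the line along which they close (so a half turn about z gives the same grasp; the last joint's range is limited). The gripper opens to 88 mm and grips with 3 to 60 N. Pads are 18 mm wide; open, the fingers measure 123 mm over their backs; the gripper's body (75 mm by 187 mm) begins 45 mm behind the grasp point.
Start: joints at [-1.103, 0.689, -0.195, 1.565, 0.157, 0.902, -0.215], TCP at [0.263, 0.567, 0.231] pointing down, gripper open.
Joint ranges: [-3.01, 3.01], [-0.46, 2.08], [-1.47, 1.51], [0.13, 2.56], [-1, 4.14], [0.04, 2.09], [-2.66, 2.66]. Speed limits (rad/s): [2.57, 2.57, 3.14, 3.14, 3.14, 3.14, 3.14].

## Interface

Orientations are given as a unit quaternion [x, y, z, w].
In Python, from plant import r, cams, models gives the robot as it stands. The module is installed in compiled form; this text tells all that it offers.
- The arm moves only by the tool jog_arm, never from a script. Its arguments are lists of equal length, an entry for each row: "turn": the turn, a rotation vector about the tool's x, y, z in rad, a list of three; "translation": the shift along the tool's x, y, z in m, a list of three; "grip": the closure, from 0 (fully open) to 1 (shut). In form: {"turn": [[ax, ay, az], ...], "translation": [[tx, ty, tz], ...], "grip": [grip, ...]}. A call has 1 to 20 rows; each row is the pose to reach, as a shift and turn from the pose commanded when the call began, along the tool's axes at that moment; what a row does not reach only later rows make up. A row lasts 1/8 s, in which the tool goes at most 62.5 mm and 10.7 degrees, less where a joint would pass 70% of its speed; a pose out of reach is approached as far as the arm can. A call with a gripper value outside its range is refused whole. The fingers move at their own pace and stop on an object; "force" is the grip in N (left out, the last holds). Time passes only in rows, so rows that repeat a pose let the fingers close. It gives the time, the measured TCP pose, the force, the opening and the grip force at its end, in the units of the state.
- r.get_state(): the state, without advancing time (a new reading comes with each control period).
- cams.snapshot(name): name is "side" or "top" or "wrist"; returns the picture (420x560x3 uint8, red, green, blue); there is no depth.
- cams.camera_params(name): a dict with "fx", "fy", "cx", "cy" (pixels), "eye" and "orientation" of the camera in the world. Camera axes: x right, y up, looking along -z (the intrinsics and any distortion apply to the point x, -y, -z); pixel columns grow to the right and rows downward; lengths in m; the calibration is good to about 2 mm. A picture is of the moment at which its call begins: read the wrist's pose just before it. camera_params takes no time and is no camera call; for the wrist camera it gives the pose at the moment of the call.
- r.finish_job(): hands the job in; it is judged then, once.
Trained networks look in the newest picture that a camera, given by its name, has taken for a name from the list of things; names that differ only in an ending like _2 or _b are one class to them, and where a whole thing is asked for, a point or a joint stands for the part that bears it (a point fixed in the world has none). Each returns a list of dicts, best first, with "p" (0 to 1); they miss things now and then, are a little off and sometimes report something else, mostly with a low value. They report only what shows in the picture. A call takes as long as a camera call. They do not tell look-alikes from the thing itself.
- models.find_in(camera, name): "position" ([x, y, z] in m, in world coordinates, good to about 4 mm: the middle of the surface that is visible of it).
- models.masks_of(camera, name): "pixels" (420x560 bool, what is visible of it).
- models.place_of(camera, name): "position" ([x, y, z] in m, in world coordinates, good to about 4 mm: a listed point, or the origin of a listed thing).
The state is a dict: "clock": time; "q": joint angles; "qd": joint speeds; "joint_torque": joint torques, N m; "tool_pos": TCP position; "eef_rot": TCP orientation; "contact_force": force on the tool from outside, world axes, zero at the start; "moment": the same for the moment, N m; "opening": opening from 0.0 (shut) to 1.0 (fully open); "finger_force": force on a finger pad.
Only numpy, scipy, OpenCV 4.12 (cv2) and the standard library are available. Lean on these libraries where they do the work, as an engineer would, in place of code of your own. Each camera call takes 0.05 s, during which the arm holds its last target. There are 200 camera calls.

## Task

The casting plate on the model-making table droops at its free edge, so resin would run out of the mould. Take the orange wedge and push it, thin end first, under the middle of that low edge until the bubble of the spirit level on the plate stands between its two black lines. Leave the wedge lying there on the table, holding the plate level.

Things in the scene. Friction and masses are not known exactly. Their poses are not given: they have to be found in the camera images.
- orange_wedge: Loose orange plastic wedge, 36 mm wide, about 0.12 kg, flat on the table. Thick end: a grip block 40 long, 42 mm tall; origin under its middle, on the underside. x points to the thin end, z up. The ramp falls evenly from 34 mm high at x = +20 to 3 mm at the tip, x = +130 mm. The grey wedge of the same outline is too shallow for the job.
- low_edge (a point): Underside of the plate's drooping free edge, at its middle. x points square to the edge, under the plate to its hinge; z is the plate's upward normal. A round steel rest bar 8 mm thick runs along the edge, its underside about 9 mm over the table at the start, 26 mm when level (about 82 mm of the wedge under the plate). Lifting takes about 3 N; the wedge stays where it is left.
- plate_bracket: Dark steel hinge bracket, screwed down, behind the plate. Origin: on the table below the low edge's middle when level; x towards the hinge, z up. Plate: plywood, 188 deep, 170 wide, 12 mm thick, hinge 180 mm from the low edge, 38 mm up. Two round feet, 14 mm thick, 76 mm either side of the low edge's middle. On it, fixed: a blue mould (right) and a black spirit level, up to 70 mm high.
- bubble (a joint): White bubble, 16 mm long, in the green vial of the spirit level (seen from above; it lies along the plate, left of its middle facing the hinge). Value (m): offset from the vial's middle, + towards the hinge. Starts near +0.033; falls about 6 mm per degree of lift (about 0.55 mm per mm of wedge, once it touches); 0 is level, negative too high. Between the black lines: within 7 mm.
Things that resemble listed ones, but are neither listed nor needed, are in the scene too. Several things have the shape of the orange_wedge; the one meant has the colours described above.

How it is judged:
By the outcome, as a careful person would: the job done as asked, in the order asked, and still so for the second after the job is handed in, with the robot touching nothing.
It also fails if it takes over 48 s, if anything falls off the work surface, if the arm or the gripper's body presses on something with over 40 N, if the wrist force passes 120 N, or if a joint passes its speed limit or range.

## Working session

There is one attempt and no reset: what is moved stays moved. The work goes in short steps, Python scripts to look and compute and a tool call to move; the robot and the scene stay as the last step left them, time stands still between calls to the robot, and variables do not carry over. Pictures are saved under pics/ and viewed, at most 10 in all, crops included, and the job is handed in when it is done.

Besides the shell and the picture viewer there is one more tool, called after "Request:" in YAML: its name, and indented under it one key for each argument. jog_arm: Moves the arm, as the interface text tells. Its arguments: {"type":"object","properties":{"turn":{"type":"array"},"translation":{"type":"array"},"grip":{"type":"array"},"force":{"type":"number"}},"required":["turn","translation","grip"]}

```bash
mkdir -p pics
cat > h.py <<'E'
import numpy as np, cv2
from plant import r, cams, models
from scipy.spatial.transform import Rotation as R
def snap(c,n):
    im=cams.snapshot(c); cv2.imwrite(f'pics/{n}.png',im[:,:,::-1]); return im
def ray(c,u,v,z,P=None):
    p=P or cams.camera_params(c)
    d=R.from_quat(p['orientation']).apply([(u-p['cx'])/p['fx'],-(v-p['cy'])/p['fy'],-1]); e=np.array(p['eye'])
    return e+d*(z-e[2])/d[2]
def proj(c,X):
    p=cams.camera_params(c); q=R.from_quat(p['orientation']).inv().apply(np.array(X)-p['eye'])
    return p['cx']+p['fx']*q[0]/-q[2], p['cy']-p['fy']*q[1]/-q[2]
E
python3 - <<'E'
from h import *
np.set_printoptions(precision=4,suppress=True)
t=snap('top','top1'); s=snap('side','side1')
cv2.imwrite('pics/both.png',cv2.resize(np.vstack([t,s])[:,:,::-1],None,fx=.7,fy=.7))
print(cams.camera_params('top'));print(r.get_state())
for n in ['orange_wedge','low_edge','plate_bracket','bubble']:
  for c in ['top','side']:
    print(n,c,[(round(d['p'],2),np.array(d['position'])) for d in models.place_of(c,n)] if n!='bubble' else [(round(d['p'],2),np.array(d['position'])) for d in models.find_in(c,n)])
E
```

```text
{'fx': 455.2707894369178, 'fy': 455.2707894369178, 'cx': 282.5870448366543, 'cy': 216.6490108568903, 'eye': array([ 0.3361, -0.01  ,  1.0223]), 'orientation': array([-0.0716,  0.0745,  0.7188, -0.6874])}
{'clock': 0.1, 'q': array([-1.1032,  0.6899, -0.1945,  1.5662,  0.1573,  0.9025, -0.2151]), 'qd': array([ 0.0011, -0.0026, -0.0003, -0.0015, -0.0007,  0.0004,  0.0009]), 'joint_torque': array([ -0.0039, -52.8503,  -1.2721, -15.3835,  -0.0527,   0.0021,
         0.0001]), 'tool_pos': array([0.2625, 0.5666, 0.2305]), 'eef_rot': array([ 0.2151,  0.9766, -0.0008, -0.0001]), 'contact_force': array([-0.7518, -0.4991, -0.2685]), 'moment': array([ 0.0191, -0.027 ,  0.0118]), 'finger_force': 0.0, 'opening': 1.0035265482922315}
orange_wedge top [(0.81, array([0.4412, 0.322 , 0.0022])), (0.79, array([0.3289, 0.3046, 0.0027]))]
orange_wedge side [(0.85, array([0.3363, 0.3034, 0.002 ])), (0.64, array([0.4431, 0.32  , 0.0019]))]
low_edge top [(0.84, array([0.6248, 0.0773, 0.0048]))]
low_edge side [(0.63, array([0.6259, 0.075 , 0.0122]))]
plate_bracket top [(0.66, array([0.6254, 0.0786, 0.0023])), (0.47, array([0.442 , 0.321 , 0.0008]))]
plate_bracket side [(0.85, array([0.6262, 0.0814, 0.0001])), (0.52, array([0.6246, 0.0774, 0.0125]))]
bubble top []
bubble side []
```

View pics/top1.png

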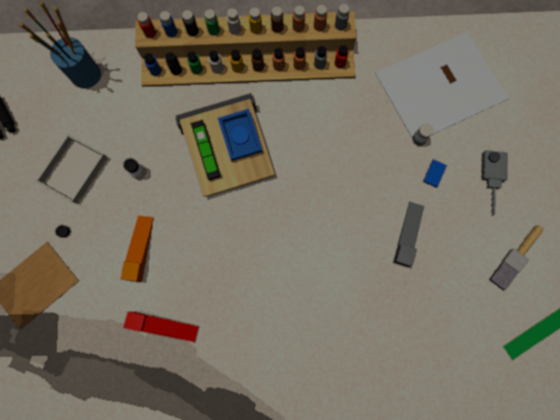

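View pics/side1.png

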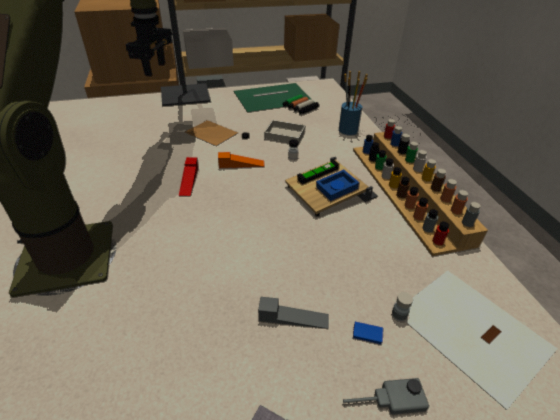

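The top view shows the orange wedge with its block at about (131,272) and its tip at (145,218). The plate's low edge runs from (205,194) to (273,178), with the hinge at about (217,105). The red wedge at (160,327) and the grey one at (410,235) are decoys. Next I'll measure the axes.

Run:
```python
from h import *
np.set_printoptions(precision=4,suppress=True)
im=cv2.imread('pics/top1.png')
a=cv2.resize(im[195:295,105:205],(400,400),interpolation=cv2.INTER_CUBIC)
b=cv2.resize(im[95:205,170:280],(400,400),interpolation=cv2.INTER_CUBIC)
cv2.imwrite('pics/c1.png',np.hstack([a,b]))
hsv=cv2.cvtColor(im,cv2.COLOR_BGR2HSV)
m=((hsv[:,:,0]<20)&(hsv[:,:,0]>6)&(hsv[:,:,1]>200)&(hsv[:,:,2]>90)).astype(np.uint8)
m[:200]=0;m[300:]=0;m[:,:110]=0;m[:,165:]=0
print(m.sum(), cv2.boxPoints(cv2.minAreaRect(cv2.findNonZero(m))))
mm=models.masks_of('top','low_edge')
for d in mm:
  c=max(cv2.findContours(d['pixels'].astype(np.uint8),0,1)[0],key=cv2.contourArea)
  print(d['p'],d['pixels'].sum(),cv2.boxPoints(cv2.minAreaRect(c)))
```

```text
985 [[120.0133 277.4519]
 [137.5602 213.8442]
 [153.0696 218.1227]
 [135.5227 281.7304]]
0.85 6050 [[177.9466 119.8292]
 [250.2598  97.2313]
 [274.5125 174.8399]
 [202.1993 197.4377]]
```

View pics/c1.png

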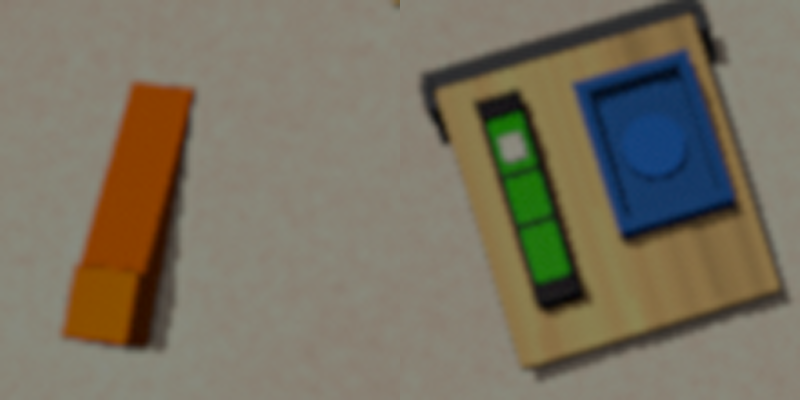

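The crop shows the wedge's tip corners at (132,83) and (193,90), and its block-top corners at (64,336), (128,345), (143,272) and (77,265). The plate's low corners are at (125,368) and (380,290), its hinge-end corners at about (37,93) and (297,14), and the white bubble is near the hinge end.

Run:
```python
from h import *
np.set_printoptions(precision=4,suppress=True)
W=lambda u,v,z:ray('top',105+u/4,195+v/4,z)
tl,tr=W(132,83,.003),W(193,90,.003); c=[W(*p,.042) for p in [(64,336),(128,345),(143,272),(77,265)]]
tip=(tl+tr)/2; blk=np.mean(c,0); d=(tip-blk)[:2]
print('tip',tip,np.linalg.norm(tl-tr),'blk',blk,'len',np.linalg.norm(d),'yaw',np.arctan2(d[1],d[0]), 'w',np.linalg.norm(c[0]-c[1]),np.linalg.norm(c[1]-c[2]))
P=lambda u,v,z:ray('top',170+u*.275,95+v*.275,z)
a,b=P(125,368,.029),P(380,290,.029); e,f=P(37,93,.046),P(297,14,.046)
m=(a+b)/2;d=b-a
print('low',a,b,m,np.linalg.norm(d),'yaw edge',np.arctan2(d[0],-d[1]), np.arctan2(*( -d[0],-d[1])))
h=(e+f)/2;print('hinge',h,np.linalg.norm(e-f),h-m,np.linalg.norm(h-m),np.arctan2(*(h-m)[1::-1]))
```

```text
tip [0.5642 0.2941 0.003 ] 0.035392047287061676 blk [0.4372 0.3123 0.042 ] len 0.12828054879734727 yaw -0.14235159416298263 w 0.034874963823607594 0.03940391946063363
low [0.5995 0.155  0.029 ] [ 0.6427 -0.0047  0.029 ] [0.6211 0.0751 0.029 ] 0.1654881040209892 yaw edge 0.26414123325263833 -0.26414123325263833
hinge [0.7997 0.1233 0.046 ] 0.1718593724788185 [0.1786 0.0481 0.017 ] 0.1857558896267658 0.26309357953795504
```

Request:
jog_arm:
  turn:
    - [0, 0, -0.292]
    - [0, 0, -0.292]
    - [0, 0, -0.292]
    - [0, 0, -0.292]
    - [0, 0, -0.292]
    - [0, 0, -0.292]
    - [0, 0, -0.292]
    - [0, 0, -0.292]
    - [0, 0, -0.292]
  translation:
    - [-0.266, -0.153, 0.05]
    - [-0.266, -0.153, 0.05]
    - [-0.266, -0.153, 0.05]
    - [-0.266, -0.153, 0.05]
    - [-0.266, -0.153, 0.05]
    - [-0.266, -0.153, 0.05]
    - [-0.266, -0.153, 0.05]
    - [-0.266, -0.153, 0.05]
    - [-0.266, -0.153, 0.05]
  grip: [0, 0, 0, 0, 0, 0, 0, 0, 0]

```text
clock: 1.68
tool_pos: [0.4389, 0.3181, 0.1815]
eef_rot: [0.069, 0.998, 0.0, -0.0]
contact_force: [0.2, -0.3, -0.0]
opening: 0.999
finger_force: 0.0
```

Run:
```python
from h import *
np.set_printoptions(precision=4,suppress=True)
im=snap('wrist','w1'); print(r.get_state()['tool_pos'],r.get_state()['eef_rot'],r.get_state()['clock'])
for c in ['wrist','top']:
  if c=='top': cams.snapshot('top')
  print(c,[(round(d['p'],2),np.array(d['position'])) for d in models.place_of(c,'orange_wedge')])
```

```text
[0.439  0.3178 0.1814] [0.0697 0.9976 0.0003 0.    ] 1.725
wrist [(0.83, array([ 0.3313,  0.3022, -0.0011])), (0.61, array([0.4384, 0.3167, 0.0009]))]
top [(0.93, array([0.3313, 0.3055, 0.0025])), (0.62, array([0.4404, 0.3191, 0.0011]))]
```

View pics/w1.png

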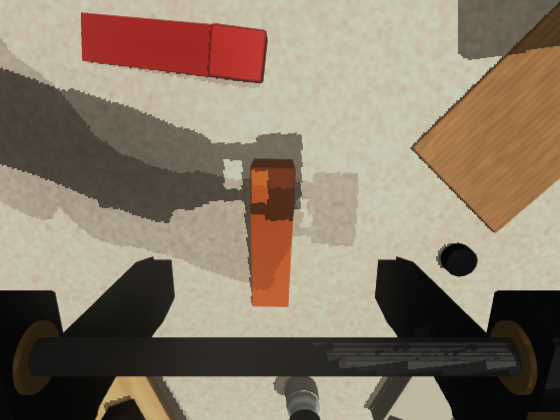

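The wrist view shows the wedge's tip corners at about (253,306) and (288,306), and its block top spanning columns 251–295 and rows 168–217.

Run:
```python
from h import *
np.set_printoptions(precision=4,suppress=True)
tl,tr=ray('wrist',253,306,.003),ray('wrist',288,306,.003)
b=[ray('wrist',*p,.042) for p in [(251,168),(295,168),(249,212),(294,220)]]
t=(tl+tr)/2;k=np.mean(b,0);d=t-k
print(t,k,np.linalg.norm(d[:2]),np.arctan2(d[1],d[0]),[np.linalg.norm(x) for x in (tl-tr,b[0]-b[1],b[2]-b[0])])
s=r.get_state();Rm=R.from_quat(s['eef_rot']);u=d/np.linalg.norm(d[:2]);o=t-.130*u;print('origin',o,'tool x ang',np.arctan2(*Rm.as_matrix()[1::-1,0]))
for q in(o,k): q=q.copy();q[2]=.025;print(Rm.inv().apply(q-s['tool_pos']))
```

```text
[0.5668 0.2954 0.003 ] [0.4398 0.3156 0.042 ] 0.12863620350949576 -0.15808878587643996 [np.float64(0.03526360642044833), np.float64(0.03475482782680903), np.float64(0.03659107613433609)]
origin [0.4385 0.3158 0.0424] tool x ang 3.000863442825752
[ 0.0008 -0.0013  0.1563]
[-0.0006 -0.0014  0.1563]
```

Request:
jog_arm:
  turn:
    - [0, 0, 0.01]
    - [0, 0, 0.01]
    - [0, 0, 0.01]
    - [0, 0, 0.01]
    - [0, 0, 0.01]
    - [0, 0, 0.01]
    - [0, 0, 0.01]
    - [0, 0, 0.01]
    - [0, 0, 0.01]
    - [0, 0, 0.01]
    - [0, 0, 0.01]
    - [0, 0, 0.01]
    - [0, 0, 0.01]
  translation:
    - [0.003, -0.001, 0.05]
    - [0.003, -0.001, 0.1]
    - [0.003, -0.001, 0.13]
    - [0.003, -0.001, 0.15]
    - [0.003, -0.001, 0.156]
    - [0.003, -0.001, 0.156]
    - [0.003, -0.001, 0.156]
    - [0.003, -0.001, 0.156]
    - [0.003, -0.001, 0.156]
    - [0.003, -0.001, 0.156]
    - [0.003, -0.001, 0.156]
    - [0.003, -0.001, 0.156]
    - [0.003, -0.001, 0.156]
  grip: [0, 0, 0, 0, 0, 0, 1, 1, 1, 1, 1, 1, 1]
  force: 25

```text
clock: 3.5
tool_pos: [0.4366, 0.3161, 0.0253]
eef_rot: [0.076, 0.997, 0.0, 0.0]
contact_force: [0.7, 0.3, 0.0]
opening: 0.401
finger_force: 25.0
```

Request:
jog_arm:
  turn:
    - [0, 0, 0]
    - [0, 0, 0]
    - [0, 0, -0.15]
    - [0, 0, -0.3]
    - [0, 0, -0.415]
    - [0, 0, -0.415]
    - [0, 0, -0.415]
    - [0, 0, -0.415]
    - [0, 0, -0.415]
    - [0, 0, -0.415]
    - [0, 0, -0.415]
  translation:
    - [0, 0, -0.02]
    - [0, -0.03, -0.03]
    - [-0.01, -0.07, -0.03]
    - [-0.03, -0.12, -0.03]
    - [-0.05, -0.17, -0.03]
    - [-0.065, -0.22, -0.03]
    - [-0.075, -0.25, -0.03]
    - [-0.079, -0.27, -0.03]
    - [-0.079, -0.27, -0.03]
    - [-0.079, -0.27, -0.03]
    - [-0.079, -0.27, -0.03]
  grip: [1, 1, 1, 1, 1, 1, 1, 1, 1, 1, 1]

```text
clock: 4.88
tool_pos: [0.4739, 0.0388, 0.0552]
eef_rot: [-0.132, 0.991, 0.001, 0.0]
contact_force: [-0.5, -0.1, -0.7]
opening: 0.407
finger_force: 25.0
```

Run:
```python
from h import *
np.set_printoptions(precision=4,suppress=True)
im=snap('wrist','w2'); t=snap('top','t2'); s=snap('side','s2'); st=r.get_state(); print(st['tool_pos'],st['eef_rot'])
for n in ['low_edge','plate_bracket']:
  for c in ['wrist','top','side']:
    print(n,c,[(round(d['p'],2),np.array(d['position'])) for d in models.place_of(c,n)])
k=lambda a:cv2.resize(a,(400,400),interpolation=cv2.INTER_CUBIC)
cv2.imwrite('pics/c2.png',np.vstack([np.hstack([cv2.resize(im,(400,300)),cv2.resize(t[95:275,160:400],(400,300))])])[:,:,::-1])
```

```text
[0.4739 0.0381 0.0552] [-0.132   0.9913  0.0002  0.0001]
low_edge wrist []
low_edge top []
low_edge side [(0.63, array([0.6232, 0.0746, 0.0131]))]
plate_bracket wrist []
plate_bracket top []
plate_bracket side [(0.86, array([ 0.6273,  0.0802, -0.0002]))]
```

View pics/c2.png

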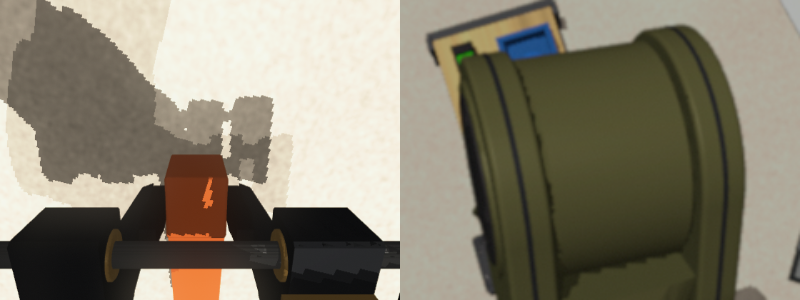

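Request:
jog_arm:
  turn:
    - [0, 0, 0]
    - [0, 0, 0]
    - [0, 0, 0]
    - [0, 0, 0]
    - [0, 0, 0]
    - [0, 0, 0]
    - [0, 0, 0]
    - [0, 0, 0]
    - [0, 0, 0]
    - [0, 0, 0]
    - [0, 0, 0]
    - [0, 0, 0]
    - [0, 0, 0]
    - [0, 0, 0]
  translation:
    - [0, 0, 0.015]
    - [0, 0, 0.027]
    - [0, 0, 0.03]
    - [0, 0, 0.03]
    - [-0.01, 0, 0.03]
    - [-0.02, 0, 0.03]
    - [-0.03, 0, 0.03]
    - [-0.04, 0, 0.03]
    - [-0.05, 0, 0.03]
    - [-0.06, 0, 0.03]
    - [-0.07, 0, 0.03]
    - [-0.075, 0, 0.03]
    - [-0.075, 0, 0.03]
    - [-0.075, 0, 0.03]
  grip: [1, 1, 1, 1, 1, 1, 1, 1, 1, 1, 1, 1, 1, 1]

```text
clock: 7.08
tool_pos: [0.5358, 0.0523, 0.0249]
eef_rot: [-0.131, 0.991, -0.004, -0.01]
contact_force: [-19.9, -4.0, 19.6]
opening: 0.406
finger_force: 25.0
```

Run:
```python
from h import *
np.set_printoptions(precision=4,suppress=True)
s=snap('side','s3');st=r.get_state(); print(st['tool_pos'],st['eef_rot'],st['contact_force'])
for c in ['side']:
    print([(round(d['p'],2),np.array(d['position'])) for n in ['low_edge','orange_wedge','bubble'] for d in models.place_of(c,n)])
t=snap('top','t3')
cv2.imwrite('pics/c3.png',np.hstack([cv2.resize(s[140:230,250:390],(400,257)),cv2.resize(t[95:210,160:340],(400,257))])[:,:,::-1])
```

```text
[0.5358 0.0523 0.0249] [-0.1312  0.9913 -0.0039 -0.0101] [-19.7587  -4.3647  20.7348]Traceback (most recent call last):
  File "<stdin>", line 5, in <module>
ValueError: it knows: low_edge, orange_wedge, plate_bracket
```

Run:
```python
from h import *
np.set_printoptions(precision=4,suppress=True)
s=cv2.cvtColor(cv2.imread('pics/s3.png'),cv2.COLOR_BGR2RGB)
print([(n,round(d['p'],2),np.array(d['position'])) for n in ['low_edge','orange_wedge'] for d in models.place_of('side',n)])
t=snap('top','t3')
cv2.imwrite('pics/c3.png',np.hstack([cv2.resize(s[140:230,250:390],(400,257)),cv2.resize(t[95:210,160:340],(400,257))])[:,:,::-1])
```

```text
[('low_edge', 0.63, array([0.6266, 0.0763, 0.0149])), ('orange_wedge', 0.8, array([0.3339, 0.3034, 0.0022])), ('orange_wedge', 0.66, array([0.5389, 0.056 , 0.0005]))]
```

View pics/c3.png

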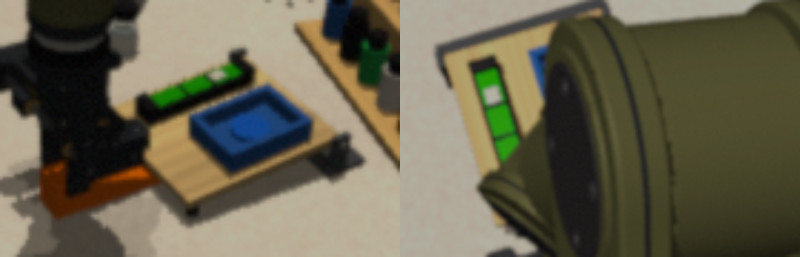

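Request:
jog_arm:
  turn:
    - [0, 0, 0]
    - [0, 0, 0]
    - [0, 0, 0]
    - [0, 0, 0]
    - [0, 0, 0]
    - [0, 0, 0]
  translation:
    - [0, 0, -0.002]
    - [0, 0, -0.002]
    - [-0.005, 0, -0.002]
    - [-0.01, 0, -0.002]
    - [-0.01, 0, -0.002]
    - [-0.01, 0, -0.002]
  grip: [1, 1, 1, 1, 1, 1]

```text
clock: 8.12
tool_pos: [0.5563, 0.0592, 0.0271]
eef_rot: [-0.131, 0.991, 0.0, 0.0]
contact_force: [-1.5, -2.0, -3.4]
opening: 0.406
finger_force: 25.0
```

Run:
```python
from h import *
np.set_printoptions(precision=4,suppress=True)
s=snap('side','s4');st=r.get_state(); print(st['tool_pos'],st['eef_rot'],st['contact_force'],st['moment'])
print([(n,round(d['p'],2),np.array(d['position'])) for n in ['low_edge','orange_wedge'] for d in models.place_of('side',n)])
```

```text
[0.5563 0.0592 0.0272] [-0.1312  0.9914  0.      0.0002] [-2.2134 -0.9714 -3.2743] [-0.2586  0.7561  0.0107]
[('low_edge', 0.73, array([0.6208, 0.0758, 0.0236])), ('orange_wedge', 0.96, array([0.3338, 0.307 , 0.002 ])), ('orange_wedge', 0.62, array([0.5573, 0.0625, 0.0004]))]
```

Request:
jog_arm:
  turn:
    - [0, 0, 0]
    - [0, 0, 0]
    - [0, 0, 0]
    - [0, 0, 0]
    - [0, 0, 0]
    - [0, 0, 0]
    - [0, 0, 0]
  translation:
    - [-0.005, 0, 0]
    - [-0.01, 0, 0]
    - [-0.015, 0, 0]
    - [-0.02, 0, 0]
    - [-0.02, 0, 0.0015]
    - [-0.02, 0, 0.0015]
    - [-0.02, 0, 0.0015]
  grip: [1, 1, 1, 1, 1, 1, 1]

```text
clock: 9.15
tool_pos: [0.5767, 0.065, 0.0261]
eef_rot: [-0.131, 0.991, 0.0, 0.001]
contact_force: [0.4, 0.1, -4.1]
opening: 0.408
finger_force: 25.0
```

Run:
```python
from h import *
np.set_printoptions(precision=4,suppress=True)
s=snap('side','s5');st=r.get_state(); print(st['tool_pos'],st['eef_rot'],st['contact_force'])
print([(n,round(d['p'],2),np.array(d['position'])) for n in ['low_edge','orange_wedge'] for d in models.place_of('side',n)])
t=snap('top','t5')
cv2.imwrite('pics/c5.png',np.hstack([cv2.resize(s[140:230,250:390],(400,257)),cv2.resize(t[95:210,160:340],(400,257))])[:,:,::-1])
```

```text
[0.5766 0.065  0.0261] [-0.1312  0.9913  0.0004  0.0014] [ 0.6932  0.4601 -4.38  ]
[('low_edge', 0.86, array([0.6214, 0.0758, 0.0274])), ('orange_wedge', 0.92, array([0.3318, 0.3034, 0.0017])), ('orange_wedge', 0.62, array([0.5813, 0.0691, 0.0027]))]
```

View pics/c5.png

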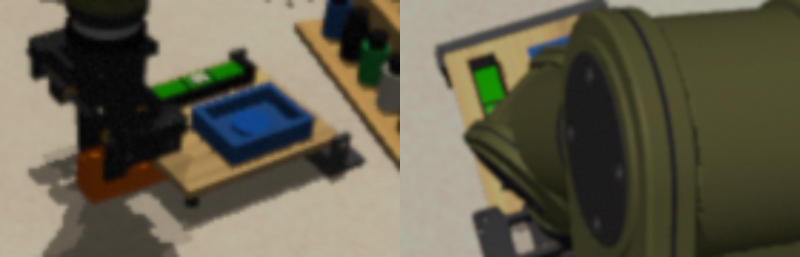

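Request:
jog_arm:
  turn:
    - [0, 0, 0]
    - [0, 0, 0]
    - [0, 0, 0]
    - [0, 0, 0]
    - [0, 0, 0]
    - [0, 0, 0]
    - [0, 0, 0]
    - [0, 0, 0]
    - [0, 0, 0]
    - [0, 0, 0]
    - [0, 0, 0]
    - [0, 0, 0]
    - [0, 0, 0]
    - [0, 0, 0]
    - [0, 0, 0]
    - [0, 0, 0]
    - [0, 0, 0]
  translation:
    - [0, 0, 0.001]
    - [0, 0, 0.001]
    - [0, 0, 0.001]
    - [0, 0, 0.001]
    - [0, 0, 0.001]
    - [0, 0, 0.001]
    - [0, 0, 0.001]
    - [0, 0, -0.02]
    - [0, 0, -0.06]
    - [0, 0, -0.11]
    - [0, 0, -0.15]
    - [0, 0.06, -0.15]
    - [0, 0.12, -0.15]
    - [0, 0.18, -0.15]
    - [0, 0.24, -0.15]
    - [0, 0.25, -0.15]
    - [0, 0.25, -0.15]
  grip: [1, 1, 0, 0, 0, 0, 0, 0, 0, 0, 0, 0, 0, 0, 0, 0, 0]

```text
clock: 11.48
tool_pos: [0.51, 0.3058, 0.1756]
eef_rot: [-0.132, 0.991, -0.0, -0.0]
contact_force: [-0.0, -0.5, 0.6]
opening: 1.0
finger_force: 0.0
```

Run:
```python
from h import *
np.set_printoptions(precision=4,suppress=True)
s=snap('side','s6')
print([(n,round(d['p'],2),np.array(d['position'])) for n in ['low_edge','orange_wedge'] for d in models.place_of('side',n)])
t=snap('top','t6')
cv2.imwrite('pics/c6.png',np.hstack([cv2.resize(s[140:230,250:390],(400,300)),cv2.resize(t[95:215,170:290],(400,400))[:300] if 0 else cv2.resize(t[95:215,160:320],(400,300),interpolation=cv2.INTER_CUBIC)])[:,:,::-1])
```

```text
[('low_edge', 0.75, array([0.6233, 0.0765, 0.0285])), ('orange_wedge', 0.94, array([0.5787, 0.0677, 0.0015])), ('orange_wedge', 0.85, array([0.3293, 0.3046, 0.0002]))]
```

View pics/c6.png

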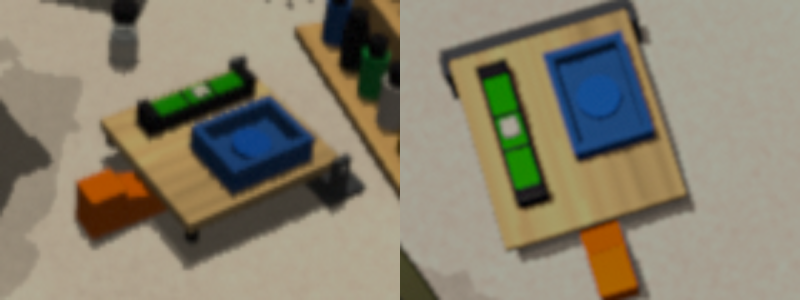

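The bubble sits near the vial's middle, at about (511,128) in the crop, and the wedge is under the middle of the edge. I'll measure the bubble's offset.

Run:
```python
from h import *
np.set_printoptions(precision=4,suppress=True)
def f(n):
  im=cv2.imread(f'pics/{n}.png').astype(int); 
  c=im[100:200,180:235]; B,G,Rr=[c[:,:,i] for i in range(3)]
  g=(G>80)&(Rr<70)&(B<70); w=(np.abs(G-Rr)<45)&(B>105)
  ax=np.array([np.cos(.0),0]); 
  # keep whites adjacent to green
  k=cv2.dilate(g.astype(np.uint8),np.ones((5,5)))>0; w&=k
  # drop outside the level: nearest green column span
  gy,gx=np.nonzero(g); h=cv2.convexHull(np.c_[gx,gy].astype(np.int32)); m=np.zeros(g.shape,np.uint8); cv2.fillConvexPoly(m,h,1); w&=m>0
  rc=cv2.minAreaRect(h); wy,wx=np.nonzero(w); print(n,g.sum(),w.sum(),'vial',np.add(rc[0],[180,100]),rc[1:],'bub',wx.mean()+180,wy.mean()+100)
  z=.070
  a=ray('top',*np.add(rc[0],[180,100]),z); b=ray('top',wx.mean()+180,wy.mean()+100,z); print('offset',(b-a)[:2]@[.9654,.2604],'perp',(b-a)[:2]@[-.2604,.9654])
f('top1'); f('t6')
# wedge alignment
im=cv2.imread('pics/t6.png');hsv=cv2.cvtColor(im,cv2.COLOR_BGR2HSV)
```

```text
top1 365 25 vial [204.8027 148.9838] ((45.87739944458008, 9.925397872924805), 72.89727020263672) bub 200.44 135.12
offset 0.03423554953641577 perp 0.0004735872501797755
t6 424 31 vial [203.8865 147.3811] ((45.656829833984375, 10.881175994873047), 72.89727020263672) bub 203.41935483870967 145.2258064516129
offset 0.005159356076869584 perp -0.00037041957641043347
```

Request:
jog_arm:
  turn:
    - [0, 0, 0]
    - [0, 0, 0]
    - [0, 0, 0]
    - [0, 0, 0]
    - [0, 0, 0]
    - [0, 0, 0]
    - [0, 0, 0]
    - [0, 0, 0]
    - [0, 0, 0]
    - [0, 0, 0]
    - [0, 0, 0]
    - [0, 0, 0]
    - [0, 0, 0]
    - [0, 0, 0]
    - [0, 0, 0]
    - [0, 0, 0]
  translation:
    - [0, -0.06, 0]
    - [0, -0.12, 0]
    - [0, -0.18, 0]
    - [0, -0.24, 0]
    - [0, -0.25, 0]
    - [0, -0.25, 0.05]
    - [0, -0.25, 0.1]
    - [0, -0.25, 0.13]
    - [0, -0.25, 0.15]
    - [0, -0.25, 0.15]
    - [0, -0.25, 0.15]
    - [0, -0.25, 0.15]
    - [0, -0.25, 0.15]
    - [0, -0.25, 0.15]
    - [0, -0.25, 0.15]
    - [0, -0.25, 0.15]
  grip: [0, 0, 0, 0, 0, 0, 0, 0, 0, 0, 1, 1, 1, 1, 1, 1]

```text
clock: 13.68
tool_pos: [0.5753, 0.0646, 0.0258]
eef_rot: [-0.131, 0.991, 0.0, 0.0]
contact_force: [-0.8, 0.1, 0.3]
opening: 0.406
finger_force: 25.0
```

Request:
jog_arm:
  turn:
    - [0, 0, 0]
    - [0, 0, 0]
    - [0, 0, 0]
    - [0, 0, 0]
    - [0, 0, 0]
    - [0, 0, 0]
  translation:
    - [0, 0, -0.001]
    - [-0.004, 0, -0.001]
    - [-0.008, 0, -0.001]
    - [-0.008, 0, -0.001]
    - [-0.008, 0, 0.0005]
    - [-0.008, 0, 0.0005]
  grip: [1, 1, 1, 1, 1, 1]

```text
clock: 14.42
tool_pos: [0.5796, 0.0651, 0.0257]
eef_rot: [-0.131, 0.991, -0.001, -0.003]
contact_force: [-9.3, -1.9, 12.2]
opening: 0.408
finger_force: 25.0
```

Request:
jog_arm:
  turn:
    - [0, 0, 0]
    - [0, 0, 0]
    - [0, 0, 0]
    - [0, 0, 0]
    - [0, 0, 0]
    - [0, 0, 0]
  translation:
    - [0, 0, -0.002]
    - [0, 0, -0.002]
    - [0, 0, -0.002]
    - [0, 0, -0.002]
    - [0, 0, -0.0005]
    - [0, 0, -0.0005]
  grip: [1, 1, 1, 1, 1, 1]

```text
clock: 15.18
tool_pos: [0.5828, 0.0662, 0.0258]
eef_rot: [-0.131, 0.991, -0.0, -0.0]
contact_force: [-5.2, -0.9, 0.5]
opening: 0.405
finger_force: 25.0
```

Advanced about 7.7 mm; now I'll release, retract and check.

Request:
jog_arm:
  turn:
    - [0, 0, 0]
    - [0, 0, 0]
    - [0, 0, 0]
    - [0, 0, 0]
    - [0, 0, 0]
    - [0, 0, 0]
    - [0, 0, 0]
    - [0, 0, 0]
    - [0, 0, 0]
    - [0, 0, 0]
    - [0, 0, 0]
    - [0, 0, 0]
    - [0, 0, 0]
    - [0, 0, 0]
    - [0, 0, 0]
  translation:
    - [0, 0, 0]
    - [0, 0, 0]
    - [0, 0, 0]
    - [0, 0, 0]
    - [0, 0, 0]
    - [0, 0, -0.02]
    - [0, 0, -0.06]
    - [0, 0, -0.11]
    - [0, 0, -0.15]
    - [0, 0.06, -0.15]
    - [0, 0.12, -0.15]
    - [0, 0.18, -0.15]
    - [0, 0.24, -0.15]
    - [0, 0.25, -0.15]
    - [0, 0.25, -0.15]
  grip: [0, 0, 0, 0, 0, 0, 0, 0, 0, 0, 0, 0, 0, 0, 0]

```text
clock: 17.05
tool_pos: [0.5177, 0.308, 0.1756]
eef_rot: [-0.132, 0.991, -0.0, -0.0]
contact_force: [0.7, -0.4, 0.4]
opening: 1.0
finger_force: 0.0
```

Run:
```python
from h import *
np.set_printoptions(precision=4,suppress=True)
snap('side','s7');snap('top','t7')
print([(n,round(d['p'],2),np.array(d['position'])) for n in ['low_edge','orange_wedge'] for d in models.place_of('side',n)])
im=cv2.imread('pics/t7.png'); c=im[100:200,180:235].astype(int); B,G,Rr=[c[:,:,i] for i in range(3)]
g=(G>80)&(Rr<70)&(B<70); w=(np.abs(G-Rr)<45)&(B>105)
gy,gx=np.nonzero(g); h=cv2.convexHull(np.c_[gx,gy].astype(np.int32)); m=np.zeros(g.shape,np.uint8); cv2.fillConvexPoly(m,h,1); w&=m>0
rc=cv2.minAreaRect(h); wy,wx=np.nonzero(w)
a=ray('top',*np.add(rc[0],[180,100]),.07); b=ray('top',wx.mean()+180,wy.mean()+100,.07); print(rc,'offset',(b-a)[:2]@[.9654,.2604])
s=cv2.imread('pics/s7.png')
cv2.imwrite('pics/c7.png',np.hstack([cv2.resize(s[140:230,250:390],(400,300)),cv2.resize(im[95:215,160:320],(400,300),interpolation=cv2.INTER_CUBIC)]))
```

```text
[('low_edge', 0.94, array([0.6212, 0.0741, 0.0281])), ('orange_wedge', 0.93, array([0.3318, 0.3062, 0.0033])), ('orange_wedge', 0.68, array([ 0.5878,  0.0688, -0.0026]))]
((23.813514709472656, 47.0189208984375), (45.50979232788086, 10.954699516296387), 72.89727020263672) offset 0.00010888279263860817
```

View pics/c7.png

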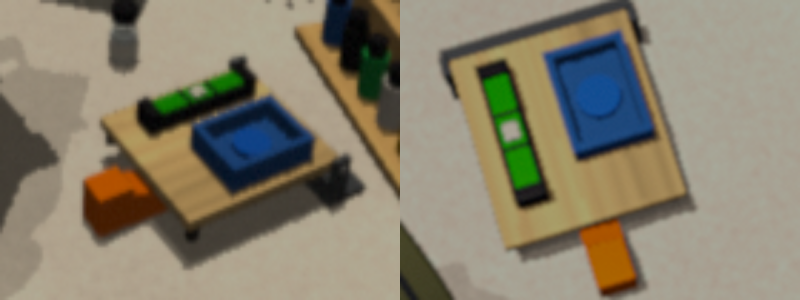

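The bubble is centred (offset about 0) and the wedge lies square under the middle of the edge, so I'm handing in.

```bash
python3 -c "from plant import r; print(r.finish_job())"
```

```text
the job is handed in; nothing more can be done
None
```

The orange wedge now lies on the table under the middle of the low edge and holds the plate level. The bubble measured within 1 mm of the vial's middle, the gripper is clear, and I handed the job in after about 17 s of the 48 s allowed.

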